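# Slide out the parts cleaner and open its safety cap

## Task

Pull the blue parts-cleaner bottle on its sliding carriage all the way out from under the overhanging shelf, using the black knob. Then open its red safety cap: push the cap down, twist it anticlockwise while pushed until it comes free, without forcing it, and lift it straight up. Finish still gripping the cap, upright and still, roughly 8 cm above the bottle's mouth, with the carriage left fully out and the loose parts around it left where they are.

Things in the scene. Friction and masses are not known exactly. Their poses are not given: they have to be found in the camera images.
- stand: grey fixed stand (mm). Origin on the table under the bottle axis with the carriage fully in. The carriage slides along the stand's -y axis. Base 130 wide in x, from y +90 to -400. An upright at its +y end carries the overhanging shelf: underside 215 above the table, 170 wide in x, from y +85 to -65, with a wooden tray on it, top 275 above the table
- carriage (a joint): how far the carriage is out, m: 0 fully in (bottle under the shelf), 0.19 fully out at its end stop. It stays where it is left; about 4 N of sliding friction. It starts fully in
- handle (a point): grip point on the axis of the carriage's upright round black knob (mm): 22 diameter from 50 to 90 above the table, this point at 65; it stands on a plate 19 above the table, 150 on the stand's -y side of the bottle axis, in the open even when the carriage is fully in
- mouth (a point): centre of the top of the bottle's neck, 181 mm above the table; moves with the carriage. Blue bottle 84 mm across, shoulder 150 mm above the table, strapped to the carriage: it cannot turn. Inside the neck a spring holds the locked cap up: about 4 N at rest, 9 N when pushed 7 mm; the push bottoms at 9 mm
- cap_center (a point): middle of the round red loose cap (mm): 56 across, 32 high, 45 g, z up; white bar on top along its x. Locked, it is 5 above mouth (cap top 202 above the table, rim 20 above the shoulder). Push it down 6 to 9 and keep it down while turning anticlockwise seen from above; free from 70 to 115 degrees, then it lifts off. Not pushed, it is blocked after some 10 degrees; clockwise too
- gear: loose steel gear, 72 across, 24 high (mm); bystander, origin at the centre of its underside
- bearing: loose steel bearing ring, 60 across, 16 high (mm); bystander, origin at the centre of its underside
- tin: loose yellow flat tin, 85 x 55 x 24 high (mm); bystander, origin at the centre of its underside
- tub: loose open blue plastic tub, 150 x 110 x 60 high (mm); bystander, origin at the centre of its underside
- hub: loose dark flanged hub, 84 across, 45 high (mm); bystander, origin at the centre of its underside
- small_gear: loose dark gear, 50 across, 30 high (mm); bystander, origin at the centre of its underside

How it is judged:
By the outcome, as a careful person would: the job done as asked, in the order asked, and still so for the second after the job is handed in, while the arm keeps its last pose, push and grip.
It also fails if it takes over 51 s, if anything falls off the work surface, if the arm or the gripper's body presses on something with over 40 N, if the wrist force passes 120 N, or if a joint passes its speed limit or range.

## Robot

A 6-joint arm with a two-finger parallel gripper is mounted at the origin on the work surface. World frame = base frame: x ahead of the robot, y to its left, z up, the work surface at z = 0. Lengths are in m, angles in rad, forces in N, time in s.
With the tool pointing down it reaches from about 0.4 to 0.825 m from the base axis. Payload 7 kg.
Tool frame: the origin (TCP) lies on the centre line of the jaws, within the pads' length; the fingertips stand 22 mm ahead of it and the grasp point (between the pads) lies 3 mm ahead of it; z points along the fingers, y is the line along which they close (so a half turn about z gives the same grasp; the last joint's range is limited). The gripper opens to 88 mm and grips with 3 to 60 N. Pads are 19 mm wide; open, the fingers measure 130 mm over their backs; the gripper's body (78 mm by 193 mm) begins 47 mm behind the grasp point.
Start: joints at [1.595, 0.359, 0.012, 0, -1.224, -0.288], TCP at [0.176, 0.652, 0.249] pointing down, gripper open.
Joint ranges: [-3.07, 3.07], [-1.43, 2.12], [-1.02, 1.25], [-3.03, 1.67], [-3.05, -0], [-3.03, 3.03]. Speed limits (rad/s): [2.39, 2.39, 3.01, 3.14, 3.14, 3.14].

## Interface

Orientations are given as [roll, pitch, yaw] about the fixed x, y, z axes, in that order (R = Rz(yaw) Ry(pitch) Rx(roll)).
In Python, from station import monitor, viewer, order gives the robot as it stands. The module is installed in compiled form; this text tells all that it offers.
- The arm moves only by the tool servo_tool, never from a script. Its argument "targets" is a list of rows, each an object with "angular": the turn, a rotation vector about the tool's x, y, z in degrees, a list of three; "xyz": the shift along the tool's x, y, z in cm, a list of three; "claw": the finger opening in cm, from 0 to 8.76. A call has 1 to 20 rows; each row shifts and turns the commanded pose from where the row before left it, along the tool's axes as they then stand; what a row does not reach is not made up. A row lasts 1/10 s, in which the tool goes at most 50 mm and 8.59 degrees, less where a joint would pass 70% of its speed; a pose out of reach is approached as far as the arm can. A call is refused whole if a number of a shift passes 5 or a number of a turn 8.59, either way. A call with a gripper value outside its range is refused whole. The fingers move at their own pace and stop on an object; "force" is the grip in N (left out, the last holds). Time passes only in rows, so rows that do not move let the fingers close. It gives the time, the measured TCP pose, the force, the opening and the grip force at its end, in the units of the state.
- monitor.get_state(): the state, without advancing time (a new reading comes with each control period).
- viewer.grab_frame(name): name is "side" or "top"; returns a dict with "color" (480x640x3 uint8, blue, green, red), "fovy" (degrees; the focal length in pixels is half the picture's height over the tangent of half this angle, whatever the lens; pixels are square), "cx", "cy" (the principal point, pixels), "R" (3x3) and "t" (3): a world point X has camera coordinates R X + t. Camera axes: x right, y down, z forward; pixel columns grow to the right and rows downward; lengths in m; the calibration is good to about 2 mm. A picture is of the moment at which its call begins. There is no depth.
- order.job_done(): hands the job in; it is judged then, once.
The state is a dict: "t": time; "q": joint angles; "qd": joint speeds; "joint_efforts": joint torques, N m; "eef_pos": TCP position; "ee_rot": TCP orientation; "force": force on the tool from outside, world axes, zero at the start; "moment": the same for the moment, N m; "width": finger opening in m; "gripper_force": force on a finger pad.
Only numpy, scipy, OpenCV 4.12 (cv2) and the standard library are available. Lean on these libraries where they do the work, as an engineer would, in place of code of your own. Each camera call takes 0.05 s, during which the arm holds its last target. There are 200 camera calls.

## Working session

There is one attempt and no reset: what is moved stays moved. The work goes in short steps, Python scripts to look and compute and a tool call to move; the robot and the scene stay as the last step left them, time stands still between calls to the robot, and variables do not carry over. Pictures are saved under pics/ and viewed, at most 10 in all, crops included, and the job is handed in when it is done.

Besides the shell and the picture viewer there is one more tool, called after "Emit:" as name([rows], argument=value, ...), one row to a line, values as JSON. servo_tool: Moves the arm, as the interface text tells. Its arguments: {"type":"object","properties":{"targets":{"type":"array"},"force":{"type":"number"}},"required":["targets"]}

```bash
mkdir -p pics
cat > h.py <<'E'
import numpy as np,cv2
from station import monitor,viewer,order
from scipy.spatial.transform import Rotation as Ro
def grab(n,f):
    d=viewer.grab_frame(n); cv2.imwrite('pics/'+f,d['color']); return d
def cam(d):
    f=240/np.tan(np.radians(d['fovy'])/2); return f,d['cx'],d['cy'],np.array(d['R']),np.array(d['t'])
def onz(c,u,v,z):
    f,cx,cy,R,t=c; r=R.T@np.array([(u-cx)/f,(v-cy)/f,1]); o=-R.T@t; return o+r*(z-o[2])/r[2]
def proj(c,X):
    f,cx,cy,R,t=c; p=R@np.asarray(X)+t; return f*p[0]/p[2]+cx,f*p[1]/p[2]+cy
E
python3 - <<'E'
from h import *
import pickle
C={}
for n in('top','side'):
    d=grab(n,n+'0.png'); C[n]=cam(d); print(n,C[n])
    print(d.keys())
pickle.dump(C,open('c.pkl','wb'))
s=monitor.get_state(); print(s)
E
```

```text
top (np.float64(464.82323453186126), 317.43573654361046, 236.58496625745263, array([[-2.07430521e-02, -9.99774643e-01, -4.51543394e-03],
       [-9.73543219e-01,  2.12263699e-02, -2.27514926e-01],
       [ 2.27559500e-01, -3.23383869e-04, -9.73764124e-01]]), array([-0.06233268,  0.62030634,  0.99146964]))
dict_keys(['color', 'fovy', 'cx', 'cy', 'R', 't'])
side (np.float64(496.997454167178), 324.4976138641297, 234.92822525830098, array([[ 0.9404938 , -0.33952491, -0.01393729],
       [-0.20865359, -0.54463183, -0.81230527],
       [ 0.26820718,  0.76687613, -0.58306595]]), array([-0.56692807,  0.15911501,  1.068522  ]))
dict_keys(['color', 'fovy', 'cx', 'cy', 'R', 't'])
{'t': 0.1, 'q': array([ 1.59511869e+00,  3.59315813e-01,  1.11660031e-02, -3.06202752e-04,
       -1.22412621e+00, -2.88108888e-01]), 'qd': array([ 5.04852595e-04, -6.80239520e-04,  2.08537763e-03, -7.57160208e-05,
        2.75307923e-04,  1.91369522e-04]), 'joint_efforts': array([-2.60606379e-03, -5.84161770e+01,  2.93751740e+01,  7.01544106e+00,
        1.01287241e-02, -5.61760328e-05]), 'eef_pos': array([0.17591103, 0.65125338, 0.24772319]), 'ee_rot': array([ 3.14009215e+00, -1.44475210e-04, -2.63890668e-01]), 'force': array([-0.45746533,  0.89027344, -0.16259288]), 'moment': array([-0.01288174, -0.0051616 ,  0.00226748]), 'gripper_force': 0.0, 'width': 0.0878365804873105}
```

View pics/top0.png

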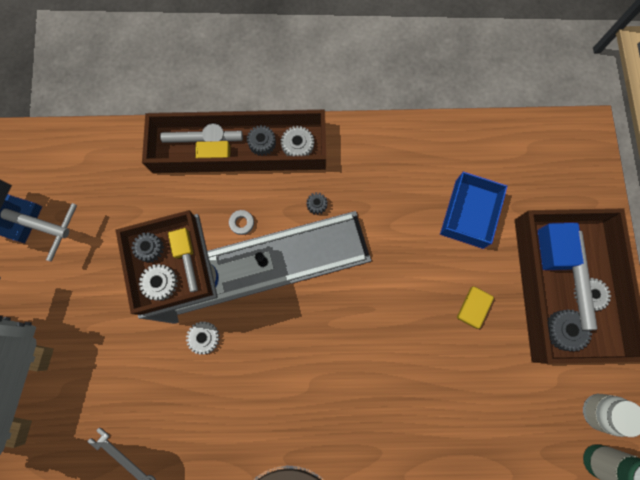

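View pics/side0.png

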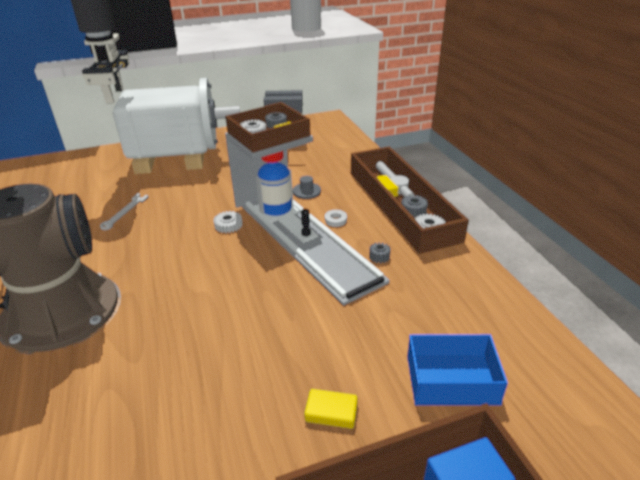

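The top view shows the shelf at about (165,265), the rail running right to (365,235), the knob near (262,260) and the gear at (202,338). The bearing is at (241,222) and the small gear at (317,203). In the side view the bottle is at (275,190) and the knob at (306,220).

Run:
```python
import cv2,numpy as np
a=cv2.imread('pics/top0.png')[185:365,110:390]; b=cv2.imread('pics/side0.png')[90:310,200:400]
a=cv2.resize(a,None,fx=2.8,fy=2.8,interpolation=2); b=cv2.resize(b,None,fx=2.7,fy=2.7,interpolation=2)
cv2.imwrite('pics/ta.png',a); cv2.imwrite('pics/sb.png',b)
```

```text
(no output)
```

View pics/ta.png

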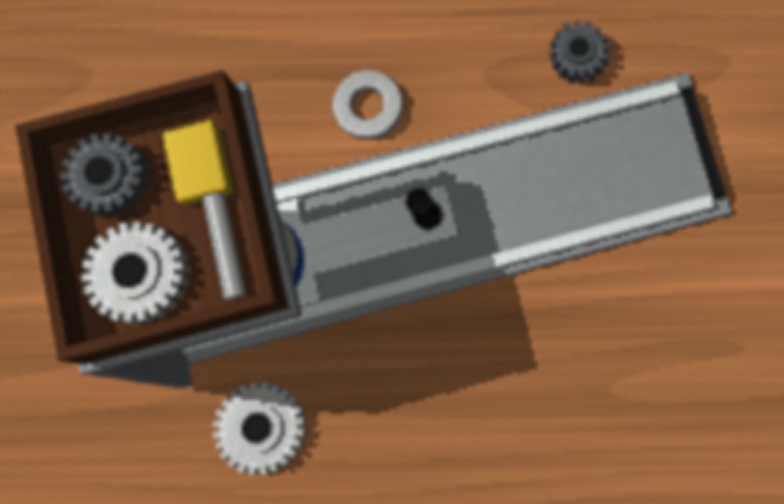

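View pics/sb.png

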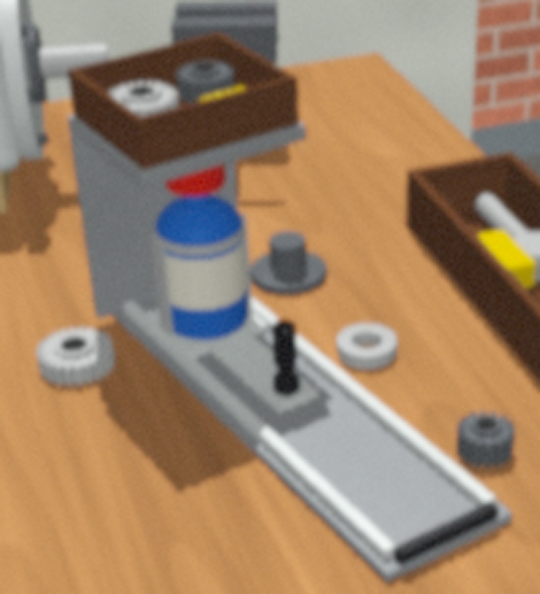

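Crops: in the top one, the knob shows as two blobs at about (418,195) and (430,213), and the rail end corners are at (690,78) and (730,212). In the side one, the knob's top is at (285,325) and its bottom near (286,388).

Run:
```python
from h import *
import pickle
C=pickle.load(open('c.pkl','rb'));T,S=C['top'],C['side']
for n in C: print(n,-C[n][3].T@C[n][4])
t=lambda u,v:(110+u/2.8,185+v/2.8); s=lambda u,v:(200+u/2.7,90+v/2.7)
for p in((418,195),(430,213)):
    for z in(.09,.05,.03): print('T',p,z,onz(T,*t(*p),z).round(4))
for p,z in(((285,327),.09),((286,388),.019),((286,388),.03)): print('S',p,z,onz(S,*s(*p),z).round(4))
for z in(.0,.02):
    print('end T',z,[onz(T,*t(*p),z).round(4) for p in((690,78),(730,212),(275,190))])
    print('end S',z,[onz(S,*s(*p),z).round(4) for p in((508,517),(390,575))])
# shelf/tray near corners top z=.275 
P=[onz(T,*t(*p),.275).round(4) for p in((18,125),(222,74),(298,308),(62,358))]; print(P)
```

```text
top [ 0.37698373 -0.07516486  1.10630505]
side [ 0.27980697 -0.92525113  0.74436732]
T (418, 195) 0.09 [0.576  0.0548 0.09  ]
T (418, 195) 0.05 [0.5839 0.0599 0.05  ]
T (418, 195) 0.03 [0.5878 0.0625 0.03  ]
T (430, 213) 0.09 [0.5613 0.0452 0.09  ]
T (430, 213) 0.05 [0.5686 0.0499 0.05  ]
T (430, 213) 0.03 [0.5722 0.0523 0.03  ]
S (285, 327) 0.09 [0.5715 0.0449 0.09  ]
S (286, 388) 0.019 [0.5717 0.0505 0.019 ]
S (286, 388) 0.03 [0.5672 0.0357 0.03  ]
end T 0.0 [array([ 0.6937, -0.1732,  0.    ]), array([ 0.5729, -0.2029,  0.    ]), array([0.6007, 0.1903, 0.    ])]
end S 0.0 [array([ 0.6955, -0.168 ,  0.    ]), array([ 0.577 , -0.1982,  0.    ])]
end T 0.02 [array([ 0.6879, -0.1714,  0.02  ]), array([ 0.5694, -0.2005,  0.02  ]), array([0.5967, 0.1855, 0.02  ])]
end S 0.02 [array([ 0.6843, -0.1883,  0.02  ]), array([ 0.569 , -0.2177,  0.02  ])]
[array([0.5925, 0.2954, 0.275 ]), array([0.6246, 0.1622, 0.275 ]), array([0.4681, 0.1071, 0.275 ]), array([0.4396, 0.2557, 0.275 ])]
```

Emit:
servo_tool([
  {"angular": [0, 0, 7.6], "xyz": [0, 0, -2.2], "claw": 6},
  {"angular": [0, 0, 7.6], "xyz": [0, 0, -2.2], "claw": 6},
  {"angular": [0, 0, 7.6], "xyz": [0, 0, -2.2], "claw": 6},
  {"angular": [0, 0, 7.6], "xyz": [0, 0, -2.2], "claw": 6},
  {"angular": [0, 0, 7.6], "xyz": [0, 0, -2.2], "claw": 6},
  {"angular": [0, 0, 7.6], "xyz": [0, 0, -2.2], "claw": 6},
  {"angular": [0, 0, 7.6], "xyz": [0, 0, -2.2], "claw": 6},
  {"angular": [0, 0, 7.6], "xyz": [0, 0, -2.2], "claw": 6},
  {"angular": [0, 0, 0], "xyz": [0, 0, 0], "claw": 6},
])

```text
t: 1.0
eef_pos: [0.1764, 0.6523, 0.4278]
ee_rot: [-3.14, 0.004, -1.329]
force: [0.7, 1.4, 0.1]
width: 0.06
gripper_force: 0.0
```

Emit:
servo_tool([
  {"angular": [0, 0, 0], "xyz": [3.7, -1.35, 0], "claw": 6},
  {"angular": [0, 0, 0], "xyz": [3.7, -1.35, 0], "claw": 6},
  {"angular": [0, 0, 0], "xyz": [3.7, -1.35, 0], "claw": 6},
  {"angular": [0, 0, 0], "xyz": [3.7, -1.35, 0], "claw": 6},
  {"angular": [0, 0, 0], "xyz": [3.7, -1.35, 0], "claw": 6},
  {"angular": [0, 0, 0], "xyz": [3.7, -1.35, 0], "claw": 6},
  {"angular": [0, 0, 0], "xyz": [3.7, -1.35, 0], "claw": 6},
  {"angular": [0, 0, 0], "xyz": [3.7, -1.35, 0], "claw": 6},
  {"angular": [0, 0, 0], "xyz": [3.7, -1.35, 0], "claw": 6},
  {"angular": [0, 0, 0], "xyz": [3.7, -1.35, 0], "claw": 6},
  {"angular": [0, 0, 0], "xyz": [3.7, -1.35, 0], "claw": 6},
  {"angular": [0, 0, 0], "xyz": [3.7, -1.35, 0], "claw": 6},
  {"angular": [0, 0, 0], "xyz": [3.7, -1.35, 0], "claw": 6},
  {"angular": [0, 0, 0], "xyz": [3.7, -1.35, 0], "claw": 6},
  {"angular": [0, 0, 0], "xyz": [3.7, -1.35, 0], "claw": 6},
  {"angular": [0, 0, 0], "xyz": [3.7, -1.35, 0], "claw": 6},
  {"angular": [0, 0, 0], "xyz": [3.7, -1.35, 0], "claw": 6},
  {"angular": [0, 0, 0], "xyz": [3.7, -1.35, 0], "claw": 6},
  {"angular": [0, 0, 0], "xyz": [0, 0, 0], "claw": 6},
  {"angular": [0, 0, 0], "xyz": [0, 0, 0], "claw": 6},
])

```text
t: 3.0
eef_pos: [0.5739, 0.064, 0.4233]
ee_rot: [3.14, -0.0, -1.326]
force: [-0.1, 1.0, -0.1]
width: 0.06
gripper_force: 0.0
```

Emit:
servo_tool([
  {"angular": [0, 0, 0], "xyz": [1.1, 0.25, 2.9], "claw": 6},
  {"angular": [0, 0, 0], "xyz": [0, 0, 2.9], "claw": 6},
  {"angular": [0, 0, 0], "xyz": [0, 0, 2.9], "claw": 6},
  {"angular": [0, 0, 0], "xyz": [0, 0, 2.9], "claw": 6},
  {"angular": [0, 0, 0], "xyz": [0, 0, 2.9], "claw": 6},
  {"angular": [0, 0, 0], "xyz": [0, 0, 2.9], "claw": 6},
  {"angular": [0, 0, 0], "xyz": [0, 0, 2.9], "claw": 6},
  {"angular": [0, 0, 0], "xyz": [0, 0, 2.9], "claw": 6},
  {"angular": [0, 0, 0], "xyz": [0, 0, 2.9], "claw": 6},
  {"angular": [0, 0, 0], "xyz": [0, 0, 2.9], "claw": 6},
  {"angular": [0, 0, 0], "xyz": [0, 0, 0], "claw": 6},
  {"angular": [0, 0, 0], "xyz": [0, 0, 0], "claw": 6},
])

```text
t: 4.2
eef_pos: [0.5739, 0.0542, 0.135]
ee_rot: [3.141, -0.0, -1.323]
force: [-0.3, 0.1, 1.1]
width: 0.0598
gripper_force: 0.0
```

Run:
```python
from h import *
d=grab('side','s1.png'); c=cam(d); s=monitor.get_state(); p=s['eef_pos']; print(p,s['ee_rot'],s['q'],s['force'])
print(proj(c,p),[proj(c,(.574,.053,z)) for z in(.09,.05)])
e=cv2.imread('pics/s1.png')[90:290,210:410]; cv2.imwrite('pics/s1c.png',cv2.resize(e,None,fx=3,fy=3,interpolation=2))
```

```text
[0.57463847 0.05433972 0.1360053 ] [-3.14006011e+00 -2.16722434e-04 -1.32335091e+00] [ 4.33340780e-01  2.96721346e-01 -3.57608174e-01  6.26123619e-04
 -9.15000821e-01 -1.86276633e-01] [-0.04978486  0.79189247  0.51247139]
(np.float64(304.8573017692008), np.float64(192.62809033826503)) [(np.float64(305.4764725087447), np.float64(209.21910853516988)), (np.float64(306.06052112701207), np.float64(222.79174886219758))]
```

View pics/s1c.png

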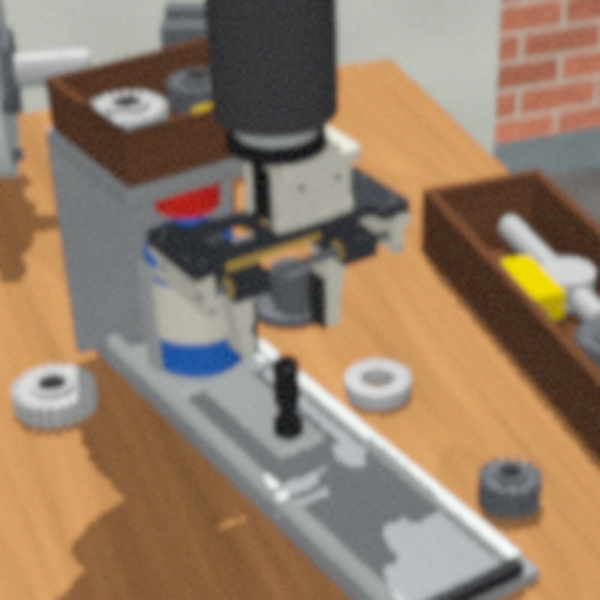

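The open jaws straddle the knob. Its top is at crop (286,358), which matches the prediction of (305.5,209). I'll descend and grip.

Emit:
servo_tool([
  {"angular": [0, 0, 0], "xyz": [0, 0, 1.6], "claw": 6},
  {"angular": [0, 0, 0], "xyz": [0, 0, 1.6], "claw": 6},
  {"angular": [0, 0, 0], "xyz": [0, 0, 1.6], "claw": 6},
  {"angular": [0, 0, 0], "xyz": [0, 0, 1.6], "claw": 6},
  {"angular": [0, 0, 0], "xyz": [0, 0, 0], "claw": 6},
  {"angular": [0, 0, 0], "xyz": [0, 0, 0], "claw": 1.5},
  {"angular": [0, 0, 0], "xyz": [0, 0, 0], "claw": 1.5},
  {"angular": [0, 0, 0], "xyz": [0, 0, 0], "claw": 1.5},
  {"angular": [0, 0, 0], "xyz": [0, 0, 0], "claw": 1.5},
  {"angular": [0, 0, 0], "xyz": [0, 0, 0], "claw": 1.5},
  {"angular": [0, 0, 0], "xyz": [0, 0, 0], "claw": 1.5},
], force=35)

```text
t: 5.35
eef_pos: [0.5736, 0.0534, 0.0708]
ee_rot: [3.141, -0.0, -1.325]
force: [-3.3, 1.0, 4.9]
width: 0.0213
gripper_force: 35.0
```

Emit:
servo_tool([
  {"angular": [0, 0, 0], "xyz": [0.4, 0, 0], "claw": 1.5},
  {"angular": [0, 0, 0], "xyz": [0.8, 0, 0], "claw": 1.5},
  {"angular": [0, 0, 0], "xyz": [1.2, 0, 0], "claw": 1.5},
  {"angular": [0, 0, 0], "xyz": [1.2, 0, 0], "claw": 1.5},
  {"angular": [0, 0, 0], "xyz": [1.2, 0, 0], "claw": 1.5},
  {"angular": [0, 0, 0], "xyz": [1.2, 0, 0], "claw": 1.5},
  {"angular": [0, 0, 0], "xyz": [1.2, 0, 0], "claw": 1.5},
  {"angular": [0, 0, 0], "xyz": [1.2, 0, 0], "claw": 1.5},
  {"angular": [0, 0, 0], "xyz": [1.2, 0, 0], "claw": 1.5},
  {"angular": [0, 0, 0], "xyz": [1.2, 0, 0], "claw": 1.5},
])

```text
t: 6.35
eef_pos: [0.6003, -0.0511, 0.0708]
ee_rot: [-3.141, 0.001, -1.325]
force: [-1.8, 4.9, 4.4]
width: 0.0211
gripper_force: 35.0
```

Emit:
servo_tool([
  {"angular": [0, 0, 0], "xyz": [1.2, 0, 0], "claw": 1.5},
  {"angular": [0, 0, 0], "xyz": [1.2, 0, 0], "claw": 1.5},
  {"angular": [0, 0, 0], "xyz": [1.2, 0, 0], "claw": 1.5},
  {"angular": [0, 0, 0], "xyz": [1.2, 0, 0], "claw": 1.5},
  {"angular": [0, 0, 0], "xyz": [1.2, 0, 0], "claw": 1.5},
  {"angular": [0, 0, 0], "xyz": [0.8, 0, 0], "claw": 1.5},
  {"angular": [0, 0, 0], "xyz": [0.4, 0, 0], "claw": 1.5},
  {"angular": [0, 0, 0], "xyz": [0.3, 0, 0], "claw": 1.5},
  {"angular": [0, 0, 0], "xyz": [0.3, 0, 0], "claw": 1.5},
  {"angular": [0, 0, 0], "xyz": [0.3, 0, 0], "claw": 1.5},
])

```text
t: 7.35
eef_pos: [0.6205, -0.1296, 0.0708]
ee_rot: [-3.141, -0.0, -1.324]
force: [-0.4, 5.1, 4.1]
width: 0.0212
gripper_force: 35.0
```

Emit:
servo_tool([
  {"angular": [0, 0, 0], "xyz": [0.15, 0, 0], "claw": 1.5},
  {"angular": [0, 0, 0], "xyz": [0.15, 0, 0], "claw": 1.5},
  {"angular": [0, 0, 0], "xyz": [0, 0, 0], "claw": 1.5},
])

```text
t: 7.65
eef_pos: [0.6208, -0.1309, 0.0708]
ee_rot: [-3.141, 0.002, -1.325]
force: [-2.5, 14.9, 8.9]
width: 0.0211
gripper_force: 35.0
```

Emit:
servo_tool([
  {"angular": [0, 0, 0], "xyz": [0, 0, 0], "claw": 6},
  {"angular": [0, 0, 0], "xyz": [0, 0, 0], "claw": 6},
  {"angular": [0, 0, 0], "xyz": [0, 0, 0], "claw": 6},
  {"angular": [0, 0, 0], "xyz": [0, 0, 0], "claw": 6},
  {"angular": [0, 0, 0], "xyz": [0, 0, -1], "claw": 6},
  {"angular": [0, 0, 0], "xyz": [0, 0, -2.5], "claw": 6},
  {"angular": [0, 0, 0], "xyz": [0, 0, -2.5], "claw": 6},
  {"angular": [0, 0, 0], "xyz": [0, 0, -4], "claw": 8.7},
  {"angular": [0, 0, 0], "xyz": [0, 0, -4], "claw": 8.7},
  {"angular": [0, 0, 0], "xyz": [0, 0, -4], "claw": 8.7},
  {"angular": [0, 0, 0], "xyz": [0, 0, -4], "claw": 8.7},
  {"angular": [0, 0, 0], "xyz": [0, 0, -4], "claw": 8.7},
  {"angular": [0, 0, 0], "xyz": [0, 0, 0], "claw": 8.7},
])

```text
t: 8.95
eef_pos: [0.6227, -0.1336, 0.3384]
ee_rot: [-3.131, -0.004, -1.325]
force: [-0.7, 0.6, -0.7]
width: 0.0869
gripper_force: 0.0
```

Run:
```python
from h import *
from scipy import ndimage
out=[]
for n in('top','side'):
    d=grab(n,n+'2.png'); c=cam(d); p=proj(c,(.5836,.0144,.202)); print(n,p)
    I=d['color'].astype(int); m=(I[...,2]>100)&(I[...,1]<60)&(I[...,0]<60)
    v,u=np.nonzero(m); k=(abs(u-p[0])<50)&(abs(v-p[1])<50); print(k.sum(),u[k].min(),u[k].max(),v[k].min(),v[k].max())
    a,b=int(p[0]),int(p[1]); e=d['color'][b-60:b+60,a-60:a+60]; out.append(cv2.resize(e,(390,390),interpolation=2)); print(a-60,b-60)
cv2.imwrite('pics/cap2.png',np.hstack(out)); print(monitor.get_state()['eef_pos'])
```

```text
top (np.float64(272.46160420479004), np.float64(239.83932124276848))
318 259 285 229 256
212 179
side (np.float64(313.04924514339405), np.float64(175.11688796714913))
343 301 323 172 192
253 115
[ 0.62086854 -0.13284898  0.33248183]
```

View pics/cap2.png

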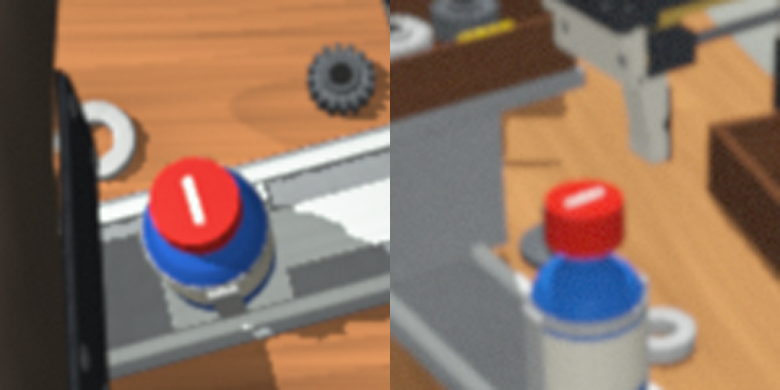

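The left crop (top camera) shows the red cap's disc centred at about (195,203), with the white bar roughly along the stand's x. The right crop (side camera) shows the disc centre at about (584,203).

Run:
```python
from h import *
import pickle
C=pickle.load(open('c.pkl','rb'))
a=onz(C['top'],212+195.5/3.25,179+203/3.25,.202);b=onz(C['side'],253+194/3.25,115+203.5/3.25,.202);print(a,b)
m=(a+b)/2; s=monitor.get_state(); print(s['eef_pos'],s['ee_rot'])
R=Ro.from_euler('xyz',[np.pi,0,s['ee_rot'][2]]).as_matrix()
print('tool-frame shift cm to 15 above cap grip', R.T@(m+[0,0,-.202+.191]-s['eef_pos'])*100)
```

```text
[0.58029624 0.01500955 0.202     ] [0.57915724 0.00380728 0.202     ]
[ 0.62086854 -0.13284898  0.33248183] [-3.13849565e+00 -4.34621825e-04 -1.32521050e+00]
tool-frame shift cm to 15 above cap grip [-14.79915595   0.53210672  14.14818256]
```

Emit:
servo_tool([
  {"angular": [0, 0, 0], "xyz": [-2.5, 0.1, 0], "claw": 8.7},
  {"angular": [0, 0, 0], "xyz": [-2.5, 0.1, 0], "claw": 8.7},
  {"angular": [0, 0, 0], "xyz": [-2.5, 0, 0], "claw": 8.7},
  {"angular": [0, 0, 0], "xyz": [-2.5, 0, 0], "claw": 8.7},
  {"angular": [0, 0, 0], "xyz": [-2.5, 0, 0], "claw": 8.7},
  {"angular": [0, 0, 0], "xyz": [-1.6, 0, 0], "claw": 8.7},
  {"angular": [0, 0, 0], "xyz": [-1.0, 0, 0], "claw": 8.7},
  {"angular": [0, 0, 0], "xyz": [0, 0, 0], "claw": 8.7},
  {"angular": [0, 0, 0], "xyz": [0, 0, 2.5], "claw": 8.7},
  {"angular": [0, 0, 0], "xyz": [0, 0, 2.5], "claw": 8.7},
  {"angular": [0, 0, 0], "xyz": [0, 0, 2.5], "claw": 8.7},
  {"angular": [0, 0, 0], "xyz": [0, 0, 1.5], "claw": 8.7},
  {"angular": [0, 0, 0], "xyz": [0, 0, 0], "claw": 8.7},
  {"angular": [0, 0, 0], "xyz": [0, 0, 0], "claw": 8.7},
])

```text
t: 10.45
eef_pos: [0.5824, 0.0125, 0.2408]
ee_rot: [3.141, -0.001, -1.326]
force: [0.1, -0.1, 0.2]
width: 0.0867
gripper_force: 0.0
```

Run:
```python
from h import *
d=grab('side','s3.png'); c=cam(d); s=monitor.get_state(); p=s['eef_pos']; print(p,s['ee_rot'],s['q'],s['force'])
tip=p-[0,0,.022]; print(proj(c,tip)); 
y=np.array([np.sin(s['ee_rot'][2]),-np.cos(s['ee_rot'][2]),0])
print([(np.array(proj(c,tip+k*.044*y))-[250,90])*4 for k in(1,-1)])
e=cv2.imread('pics/s3.png')[90:230,250:400]; cv2.imwrite('pics/s3c.png',cv2.resize(e,None,fx=4,fy=4,interpolation=2))
```

```text
[0.58275285 0.01274854 0.24146164] [-3.14062322e+00 -4.43267421e-04 -1.32536097e+00] [ 3.57524033e-01  2.12496463e-01 -2.08528140e-01  6.01690952e-04
 -1.14885802e+00 -1.12334625e-01] [ 0.31752432 -0.27367467 -0.42000283]
(np.float64(312.71316765426127), np.float64(168.59900062197585))
[array([183.22467677, 336.53721531]), array([316.12134294, 293.02722483])]
```

View pics/s3c.png

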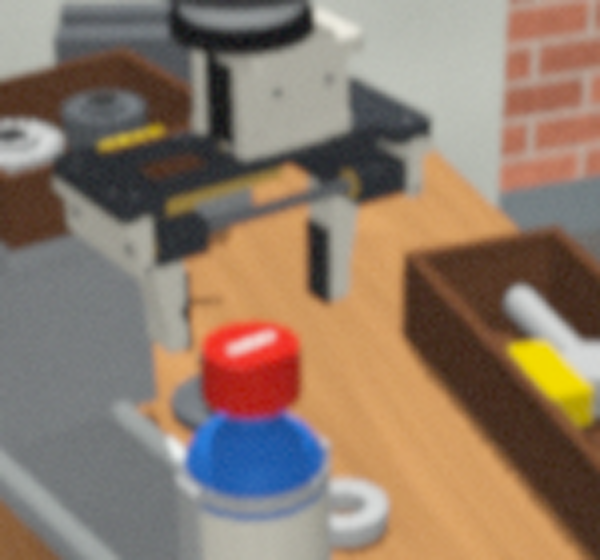

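The cap's centre column (251) matches the jaw midpoint (250.9), so the jaws are centred. I'll descend and close gently.

Emit:
servo_tool([
  {"angular": [0, 0, 0], "xyz": [0, 0, 1.5], "claw": 8.7},
  {"angular": [0, 0, 0], "xyz": [0, 0, 1.5], "claw": 8.7},
  {"angular": [0, 0, 0], "xyz": [0, 0, 1.2], "claw": 8.7},
  {"angular": [0, 0, 0], "xyz": [0, 0, 0.8], "claw": 8.7},
  {"angular": [0, 0, 0], "xyz": [0, 0, 0], "claw": 8.7},
  {"angular": [0, 0, 0], "xyz": [0, 0, 0], "claw": 5},
  {"angular": [0, 0, 0], "xyz": [0, 0, 0], "claw": 5},
  {"angular": [0, 0, 0], "xyz": [0, 0, 0], "claw": 5},
  {"angular": [0, 0, 0], "xyz": [0, 0, 0], "claw": 5},
  {"angular": [0, 0, 0], "xyz": [0, 0, 0], "claw": 5},
  {"angular": [0, 0, 0], "xyz": [0, 0, 0], "claw": 5},
], force=25)

```text
t: 11.6
eef_pos: [0.5828, 0.0135, 0.191]
ee_rot: [-3.14, -0.0, -1.325]
force: [3.3, 1.6, -0.3]
width: 0.056
gripper_force: 25.0
```

Emit:
servo_tool([
  {"angular": [0, 0, 0], "xyz": [0, 0, 0], "claw": 5},
  {"angular": [0, 0, 0], "xyz": [0, 0, 0.2], "claw": 5},
  {"angular": [0, 0, 0], "xyz": [0, 0, 0.2], "claw": 5},
  {"angular": [0, 0, 0], "xyz": [0, 0, 0.2], "claw": 5},
  {"angular": [0, 0, 0], "xyz": [0, 0, 0.2], "claw": 5},
  {"angular": [0, 0, 0], "xyz": [0, 0, 0.1], "claw": 5},
  {"angular": [0, 0, 0], "xyz": [0, 0, 0], "claw": 5},
], force=35)

```text
t: 12.3
eef_pos: [0.5828, 0.0134, 0.1827]
ee_rot: [-3.139, -0.0, -1.324]
force: [0.0, 1.2, 9.4]
width: 0.0556
gripper_force: 35.0
```

Emit:
servo_tool([
  {"angular": [0, 0, -4], "xyz": [0, 0, 0], "claw": 5},
  {"angular": [0, 0, -5], "xyz": [0, 0, 0], "claw": 5},
  {"angular": [0, 0, -5], "xyz": [0, 0, 0], "claw": 5},
  {"angular": [0, 0, -5], "xyz": [0, 0, 0], "claw": 5},
  {"angular": [0, 0, -5], "xyz": [0, 0, 0], "claw": 5},
])

```text
t: 12.8
eef_pos: [0.583, 0.0132, 0.183]
ee_rot: [-3.14, -0.002, -0.902]
force: [0.9, -0.0, 9.0]
width: 0.0555
gripper_force: 35.0
```

```bash
python3 -c "
from h import *
s=monitor.get_state(); print(s['moment'],s['force'],s['ee_rot'],s['eef_pos'])"
```

```text
[ 0.08752454 -0.39737204 -0.06226984] [ 0.87204188 -0.02003386  9.0222798 ] [-3.13970276e+00 -1.65664964e-03 -9.01986649e-01] [0.58299381 0.0131543  0.18296452]
```

Emit:
servo_tool([
  {"angular": [0, 0, -5], "xyz": [0, 0, 0], "claw": 5},
  {"angular": [0, 0, -5], "xyz": [0, 0, 0], "claw": 5},
  {"angular": [0, 0, -5], "xyz": [0, 0, 0], "claw": 5},
  {"angular": [0, 0, -5], "xyz": [0, 0, 0], "claw": 5},
  {"angular": [0, 0, -5], "xyz": [0, 0, 0], "claw": 5},
  {"angular": [0, 0, -5], "xyz": [0, 0, 0], "claw": 5},
  {"angular": [0, 0, -5], "xyz": [0, 0, 0], "claw": 5},
  {"angular": [0, 0, -5], "xyz": [0, 0, 0], "claw": 5},
])

```text
t: 13.6
eef_pos: [0.5841, 0.0135, 0.1834]
ee_rot: [-3.14, -0.005, -0.204]
force: [3.7, 1.4, 10.0]
width: 0.0559
gripper_force: 35.0
```

```bash
python3 -c "
from h import *
s=monitor.get_state(); print(s['moment'],s['force'],s['ee_rot'],s['eef_pos'])"
```

```text
[ 0.42266087 -1.38443313 -0.10919823] [3.72818721 1.38137274 9.96544048] [-3.14017671 -0.0045456  -0.20369695] [0.58407451 0.01354506 0.18336765]
```

Emit:
servo_tool([
  {"angular": [0, 0, -5], "xyz": [0, 0, 0], "claw": 5},
  {"angular": [0, 0, -5], "xyz": [0, 0, 0], "claw": 5},
  {"angular": [0, 0, -5], "xyz": [0, 0, 0], "claw": 5},
  {"angular": [0, 0, -5], "xyz": [0, 0, 0], "claw": 5},
  {"angular": [0, 0, -5], "xyz": [0, 0, 0], "claw": 5},
  {"angular": [0, 0, -3], "xyz": [0, 0, 0], "claw": 5},
  {"angular": [0, 0, 0], "xyz": [0, 0, 0], "claw": 5},
])

```text
t: 14.3
eef_pos: [0.5846, 0.014, 0.1836]
ee_rot: [3.141, -0.006, 0.284]
force: [4.9, 3.4, 8.7]
width: 0.0556
gripper_force: 35.0
```

Run:
```python
from h import *
s=monitor.get_state(); print(s['moment'],s['force'],s['ee_rot'],s['eef_pos'])
d=grab('side','s4.png')
e=cv2.imread('pics/s4.png')[90:230,250:400]; cv2.imwrite('pics/s4c.png',cv2.resize(e,None,fx=4,fy=4,interpolation=2))
```

```text
[ 0.97437693 -1.74342116  0.05128409] [4.9461082  3.39414936 8.73409093] [ 3.14101335 -0.00612688  0.28362994] [0.58464349 0.01402495 0.18363697]
```

View pics/s4c.png

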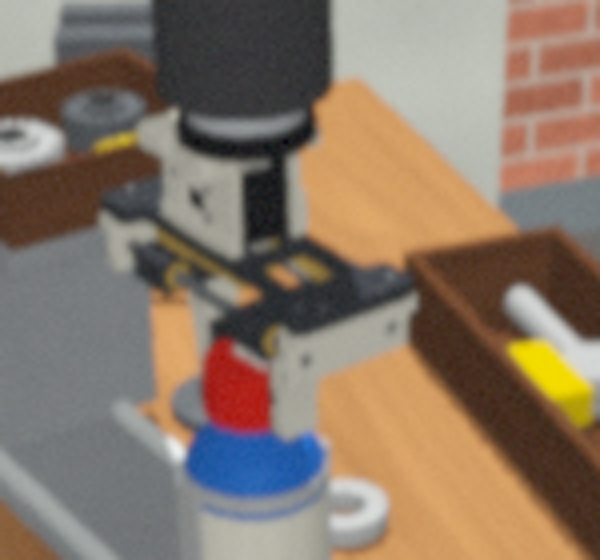

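The cap is pressed close to the shoulder and has turned 92° with low moment, no sign of blocking. I'll lift a little first as a check.

Emit:
servo_tool([
  {"angular": [0, 0, 0], "xyz": [0, 0, -0.3], "claw": 5},
  {"angular": [0, 0, 0], "xyz": [0, 0, -0.4], "claw": 5},
  {"angular": [0, 0, 0], "xyz": [0, 0, -0.4], "claw": 5},
  {"angular": [0, 0, 0], "xyz": [0, 0, -0.4], "claw": 5},
  {"angular": [0, 0, 0], "xyz": [0, 0, 0], "claw": 5},
])

```text
t: 14.85
eef_pos: [0.5837, 0.0148, 0.1968]
ee_rot: [-3.14, -0.004, 0.281]
force: [5.6, 6.3, -0.2]
width: 0.0561
gripper_force: 35.0
```

Emit:
servo_tool([
  {"angular": [0, 0, 0], "xyz": [0, 0, -0.5], "claw": 5},
  {"angular": [0, 0, 0], "xyz": [0, 0, -0.8], "claw": 5},
  {"angular": [0, 0, 0], "xyz": [0, 0, -1], "claw": 5},
  {"angular": [0, 0, 0], "xyz": [0, 0, -1], "claw": 5},
  {"angular": [0, 0, 0], "xyz": [0, 0, -1], "claw": 5},
  {"angular": [0, 0, 0], "xyz": [0, 0, -1], "claw": 5},
  {"angular": [0, 0, 0], "xyz": [0, 0, -1], "claw": 5},
  {"angular": [0, 0, 0], "xyz": [0, 0, -0.5], "claw": 5},
  {"angular": [0, 0, 0], "xyz": [0, 0, -0.3], "claw": 5},
  {"angular": [0, 0, 0], "xyz": [0, 0, 0], "claw": 5},
  {"angular": [0, 0, 0], "xyz": [0, 0, 0], "claw": 5},
  {"angular": [0, 0, 0], "xyz": [0, 0, 0], "claw": 5},
  {"angular": [0, 0, 0], "xyz": [0, 0, 0], "claw": 5},
  {"angular": [0, 0, 0], "xyz": [0, 0, 0], "claw": 5},
])

```text
t: 16.25
eef_pos: [0.582, 0.0133, 0.2673]
ee_rot: [3.142, 0.0, 0.281]
force: [-0.6, 0.5, -0.4]
width: 0.0554
gripper_force: 35.0
```

Run:
```python
from h import *
s=monitor.get_state(); print(s['force'],s['ee_rot'],s['eef_pos'],s['qd'].round(3))
d=grab('side','s5.png'); c=cam(d); print(proj(c,(.5836,.0144,.261)))
e=cv2.imread('pics/s5.png')[60:310,210:410]; cv2.imwrite('pics/s5c.png',cv2.resize(e,None,fx=2.4,fy=2.4,interpolation=2))
```

```text
[-0.57912943  0.48953832 -0.37155941] [3.14156917e+00 4.67758912e-04 2.80781036e-01] [0.58201009 0.01326199 0.26730941] [ 0.    -0.002  0.001  0.     0.001 -0.   ]
(np.float64(312.3088565281544), np.float64(151.24345173929424))
```

View pics/s5c.png

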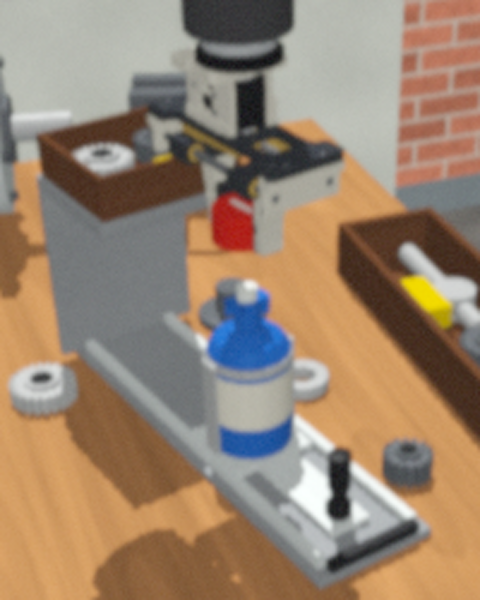

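The red cap, at about (235,222), is held upright in the jaws above the bare neck at (248,290). The carriage is at its end stop and the surrounding parts haven't moved. Handing in.

```bash
python3 -c "
from station import order
print(order.job_done())"
```

```text
the job is handed in; nothing more can be done
None
```

The job is handed in, with no verdict returned: the carriage is out at its end stop, and the red cap came free after a pushed 92° anticlockwise turn and is gripped upright and still about 8 cm above the bottle's mouth; no loose parts in the last side view had moved (the tin and tub were outside it).

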